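# Count the last nut on the stock-count board

### The job

Finish the stock count: nudge the large loose hex nut across the wooden count board, sliding it and never lifting it, until it drops into the one empty pocket, the middle one of the row. Then press it straight down until its stiff pad comes up firm against the hidden stop below, hold it there a moment with about 15 N, and let go. Never push, press or squeeze the nut with more than about 20 N, and leave the small nut and the things around the board where they lie.

Things in the scene. Friction and masses are not known exactly. Their poses are not given: they have to be found in the camera images.
- board: Wooden stock-count board, fixed to the counter, 210 x 210 mm, 30 mm thick, with a 6 mm wide aluminium edging that stands 3 mm above the wooden deck. Origin: centre of its underside, on the counter; z up, so the deck is at z = 30 mm. A row of three round through pockets, 40 mm in diameter, runs along the board's y at x = +55 mm (y = -62, 0, +62 mm). The two outer ones already hold counted hex nuts, fixed, which stand 5 mm above the deck; the middle one is empty.
- pocket (a point): Centre of the mouth of the empty middle pocket, at deck height. Axes as the board's. A nut that drops in lies about 5 mm below the deck on a stiff black pad.
- pad (a joint): The stiff black pad, floor of the middle pocket, in m: 0 = up (5 mm below the deck), grows as it is pressed down. It resists with a steady friction of about 4 N plus 0.02 N per mm/s, has no spring and stays where it is left; the weight of the nut does not move it. It ends on a hard adjustable stop hidden under it, set anew each time from 2.5 to 12.5 mm down: unseen, only felt.
- nut_center (a point): The large plain steel hex nut, lying flat loose on the deck: 30 mm across flats, 34.6 mm across corners, 20 mm high, bore 18 mm, about 110 g. This point is its centre, half-way up (10 mm above its underside); z along its axis.
- small_nut_center (a point): A small hex nut, loose on the deck too: 18 mm across flats, 20.8 mm across corners, 10 mm high; to be left alone. This point is its centre, 5 mm above its underside.
- paper_sorter: Fixed white paper sorter on the counter to the right of the board, an obstacle: about 0.3 m wide (y), 0.3 m deep (x), 0.24 m high, knobs on its front, with a mug and a pen rack on top; origin at the centre of its underside. An arm that comes from the right must rise over it or keep in front of it.
- padlock: Brass padlock lying on the counter, 64 x 42 x 19 mm, loose bystander; origin near the centre of its underside.
- marker_1: Marker pen lying on the counter, 17 x 134 x 19 mm, loose bystander; origin at the centre of its underside.
- correction_roller: Light blue correction roller lying on the counter, 32 x 92 x 15 mm, loose bystander; origin at the centre of its underside.
- nut: The same large hex nut; origin at the centre of its underside, z up along its axis.

How it is judged:
By the outcome, as a careful person would: the job done as asked, in the order asked, and still so for the second after the job is handed in, with the robot touching nothing.
It also fails if it takes over 51 s, if anything falls off the work surface, if the arm or the gripper's body presses on something with over 40 N, if the wrist force passes 120 N, or if a joint passes its speed limit or range.

### The arm

A 7-joint arm with a two-finger parallel gripper is mounted at the origin on a cart in front of the work surface, level with it; the furniture and walls round the work are solid. World frame = base frame: x ahead of the robot, y to its left, z up, the work surface at z = 0. Lengths are in m, angles in rad, forces in N, time in s.
With the tool pointing down it reaches from about 0.35 to 0.9 m from the base axis. Payload 8.1 kg.
Tool frame: the origin (TCP) lies on the centre line of the jaws, within the pads' length; the fingertips stand arm.tip_extent ahead of it and the grasp point (between the pads) lies 3 mm ahead of it (arm.tip_extent is the distance from the TCP to the fingertips, in m); y points along the fingers, z is the direction in which the jaws open and shut, and the axes are right-handed (so a half turn about y gives the same grasp; the last joint's range is limited). The gripper opens to 92 mm and grips with 3 to 60 N. Pads are 19 mm wide; open, the fingers measure 130 mm over their backs; the gripper's body (75 mm by 190 mm) begins 47 mm behind the grasp point.
Start: joints at [1.039, 0.434, 0.025, 1.573, -0.012, 1.134, -0.075], TCP at [0.26, -0.568, 0.226] pointing down, gripper open.
Joint ranges: [-2.62, 2.62], [-0.44, 2.09], [-1.27, 1.32], [0.08, 2.57], [-1.32, 4.46], [0.12, 2], [-2.74, 2.74]. Speed limits (rad/s): [2.22, 2.22, 3.01, 3.01, 3.14, 3.14, 3.14].

### API

Orientations are given as a rotation vector (axis times angle).
In Python, from cell import observe, get_image, sign_off, boxes_of, place_of, arm gives the robot as it stands.
- The arm moves only by the tool arm_command, never from a script. Its argument "plan" is a list of rows, each a list of 2 entries, a list of its own where there are three numbers: the shift along the tool's x, y, z in m, then the turn, a rotation vector about the tool's x, y, z in degrees. In form: [[[tx, ty, tz], [ax, ay, az]], ...]. A call has 1 to 5 rows; each row is the pose to reach, as a shift and turn from the pose commanded when the call began, along the tool's axes at that moment; what a row does not reach only later rows make up. A row lasts 1/10 s, in which the tool goes at most 50 mm and 8.59 degrees, less where a joint would pass 70% of its speed; a pose out of reach is approached as far as the arm can. A call with a gripper value outside its range is refused whole. "fingers" is the closure, from -1 (fully open) to 1 (shut), set as the call begins (left out, the last holds). The fingers move at their own pace and stop on an object; "squeeze" is the grip in N (left out, the last holds). Time passes only in rows, so rows that repeat a pose let the fingers close. It gives the time, the measured TCP pose, the force and the opening at its end, in the units of the state.
- observe(): the state, without advancing time (a new reading comes with each control period).
- get_image(name): name is "side" or "top" or "wrist"; returns a dict with "color" (384x512x3 uint8, red, green, blue), "camera_matrix" (3x3 intrinsics, pixels), "world_to_cam" (4x4, takes a point from world to camera coordinates); the wrist camera has in their place "mount" (4x4, takes a point from camera to tool coordinates, whose origin is the TCP and whose axes are the tool frame's). Camera axes: x right, y up, looking along -z (the intrinsics and any distortion apply to the point x, -y, -z); pixel columns grow to the right and rows downward; lengths in m; the calibration is good to about 2 mm. The wrist camera is an equidistant fisheye: a pixel r from the principal point sees the ray r / f radians off the axis. A picture is of the moment at which its call begins: read the wrist's pose just before it. There is no depth.
- sign_off(): hands the job in, once; it reports no verdict.
Trained networks look in a picture, given as the dict that the camera call returned (one of the last four; its "shot" number tells which), for a name from the list of things; names that differ only in an ending like _2 or _b are one class to them, and where a whole thing is asked for, a point or a joint stands for the part that bears it (a point fixed in the world has none). Each returns a list of dicts, best first, with "confidence" (0 to 1); they miss things now and then, are a little off and sometimes report something else, mostly with a low value. They report only what shows in the picture. A call takes as long as a camera call.
- boxes_of(picture, thing): "point" ([column, row] in pixels, amid what is visible of it).
- place_of(picture, thing): "point" ([column, row] in pixels: a listed point, or the origin of a listed thing).
The state is a dict: "clock": time; "joints": joint angles; "dq": joint speeds; "joint_efforts": joint torques, N m; "position": TCP position; "ee_rot": TCP orientation; "force": force on the tool from outside, world axes, zero at the start; "ft_torque": the same for the moment, N m; "width": opening from 0.0 (shut) to 1.0 (fully open).
Only numpy, scipy, OpenCV 4.12 (cv2) and the standard library are available. Lean on these libraries where they do the work, as an engineer would, in place of code of your own. Each camera call takes 0.05 s, during which the arm holds its last target.

## Working session

There is one attempt and no reset: what is moved stays moved. The work goes in short steps, Python scripts to look and compute and a tool call to move; the robot and the scene stay as the last step left them, time stands still between calls to the robot, and variables do not carry over. Pictures are saved under pics/ and viewed, and the job is handed in when it is done.

Besides the shell and the picture viewer there is one more tool, called after ">>>" as a command line: name --argument value ..., lists and objects as JSON in quotes. arm_command: Moves the arm, as the interface text tells. Its arguments: {"type":"object","properties":{"plan":{"type":"array","items":{"type":"array"}},"fingers":{"type":"number"},"squeeze":{"type":"number"}},"required":["plan"]}

```bash
ls; mkdir -p pics
python3 - <<'E'
from cell import observe, get_image, boxes_of, place_of, arm
import cv2, numpy as np
s=observe()
print({k:np.round(v,4).tolist() for k,v in s.items()}); print(arm.tip_extent, [a for a in dir(arm) if a[0]!='_'])
for n in ("top","side"):
    p=get_image(n); cv2.imwrite(f"pics/a_{n}.png",p["color"][:,:,::-1])
    np.savez(f"cal_{n}.npz",K=p["camera_matrix"],T=p["world_to_cam"])
    print(n,p["camera_matrix"].tolist(),np.round(p["world_to_cam"],4).tolist(),p.keys())
    for t in ("nut_center","small_nut_center","pocket","board","nut","paper_sorter","padlock","marker_1","correction_roller"):
        print(t,[(np.round(d["point"],1).tolist(),round(d["confidence"],2)) for d in place_of(p,t)[:3]])
E
```

```text
pics
{'clock': 0.0, 'joints': [1.0394, 0.4352, 0.0249, 1.5741, -0.0116, 1.134, -0.0751], 'dq': [-0.0005, 0.0008, -0.0001, 0.0004, -0.0004, 0.0008, -0.0], 'joint_efforts': [0.0005, -66.7854, 0.9851, -31.447, -0.0605, 0.0426, 0.0002], 'position': [0.2596, -0.568, 0.2252], 'ee_rot': [-0.4326, 1.9862, -1.9832], 'force': [0.9609, -0.2349, 0.2642], 'ft_torque': [0.048, 0.0309, -0.0315], 'width': 0.9973}
0.022 ['PlanningError', 'tip_extent']
top [[410.1644822571833, 0.0, 247.53170000326463], [0.0, 410.1644822571833, 190.6753535710478], [0.0, 0.0, 1.0]] [[-0.0164, -0.9998, 0.0063, -0.1108], [0.9878, -0.0152, 0.1553, -0.5535], [-0.1552, 0.0087, 0.9878, -0.907], [0.0, 0.0, 0.0, 1.0]] dict_keys(['color', 'camera_matrix', 'world_to_cam', 'shot'])
nut_center [([109.0, 231.6], 0.72)]
small_nut_center [([153.8, 224.4], 0.56), ([133.9, 206.6], 0.41)]
pocket []
board [([138.6, 205.2], 0.75)]
nut [([108.7, 229.2], 0.51), ([137.4, 207.0], 0.35)]
paper_sorter []
padlock [([291.1, 261.7], 0.57), ([106.0, 226.5], 0.4)]
marker_1 [([288.0, 141.9], 0.65)]
correction_roller [([285.3, 207.0], 0.57)]
side [[444.0639732046433, 0.0, 255.87275973333175], [0.0, 444.0639732046433, 196.53709650339144], [0.0, 0.0, 1.0]] [[-0.9039, -0.4277, 0.004, 0.4417], [0.2668, -0.5566, 0.7868, -0.2572], [-0.3343, 0.7122, 0.6173, -1.0816], [0.0, 0.0, 0.0, 1.0]] dict_keys(['color', 'camera_matrix', 'world_to_cam', 'shot'])
nut_center [([226.3, 285.0], 0.7)]
small_nut_center [([244.6, 256.9], 0.54)]
pocket [([200.7, 260.7], 0.96)]
board [([215.5, 274.9], 0.94)]
nut [([227.9, 286.2], 0.72)]
paper_sorter []
padlock [([313.7, 207.0], 0.63)]
marker_1 [([229.7, 182.9], 0.67)]
correction_roller [([276.6, 193.6], 0.59)]
```

View pics/a_top.png

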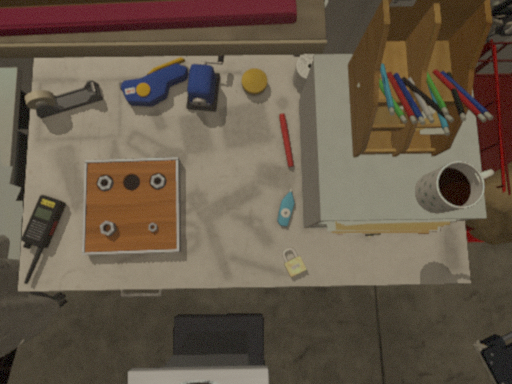

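View pics/a_side.png

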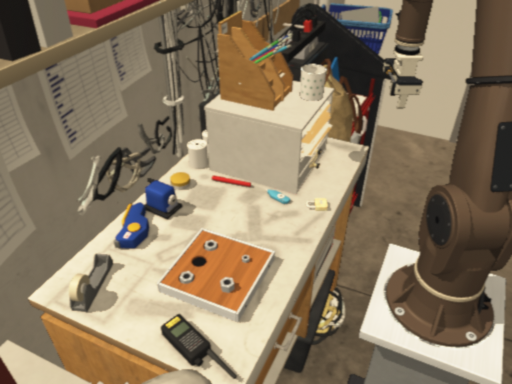

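```bash
cat > h.py <<'E'
import numpy as np, cv2
from scipy.spatial.transform import Rotation as R
def ray(p,px):
    K=p["camera_matrix"];T=p["world_to_cam"];Rm=T[:3,:3];t=T[:3,3]
    d=np.array([(px[0]-K[0,2])/K[0,0],-(px[1]-K[1,2])/K[1,1],-1.])
    return -Rm.T@t, Rm.T@d
def atz(p,px,z):
    o,d=ray(p,px); return o+d*(z-o[2])/d[2]
def proj(p,X):
    K=p["camera_matrix"];T=p["world_to_cam"];c=T[:3,:3]@np.asarray(X)+T[:3,3]
    return np.array([K[0,0]*c[0]/-c[2]+K[0,2],K[1,1]*-c[1]/-c[2]+K[1,2]])
def cal(n):
    z=np.load(f"cal_{n}.npz");return dict(camera_matrix=z["K"],world_to_cam=z["T"])
E
python3 - <<'E'
from h import *
t=cal("top");s=cal("side")
for nm,p,px,z in [("nut",t,(109,231.6),.04),("nut",s,(226.3,285),.04),("small",t,(153.8,224.4),.035),("small",s,(244.6,256.9),.035),("pocket",s,(200.7,260.7),.03),("board",t,(138.6,205.2),0),("board",s,(215.5,274.9),0)]:
    print(nm,atz(p,px,z).round(4))
for n in("top","side"):
    im=cv2.imread(f"pics/a_{n}.png")
    c=im[130:290,40:240] if n=="top" else im[190:350,130:330]
    cv2.imwrite(f"pics/a_{n}_crop.png",cv2.resize(c,None,fx=3.7,fy=3.7,interpolation=cv2.INTER_CUBIC))
E
```

```text
nut [0.4624 0.1986 0.04  ]
nut [0.4714 0.2033 0.04  ]
small [0.4776 0.0978 0.035 ]
small [0.4755 0.0963 0.035 ]
pocket [0.5739 0.1529 0.03  ]
board [0.5271 0.1429 0.    ]
board [0.5303 0.156  0.    ]
```

View crops.

View pics/a_top_crop.png

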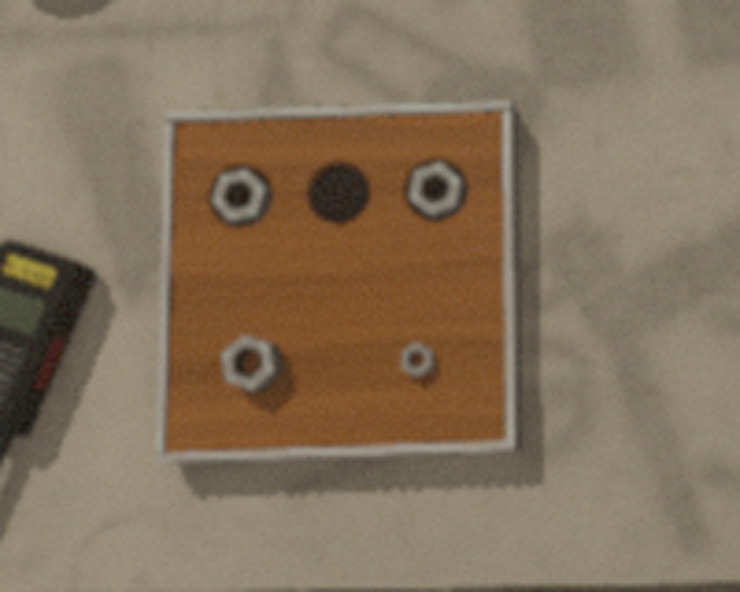

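View pics/a_side_crop.png

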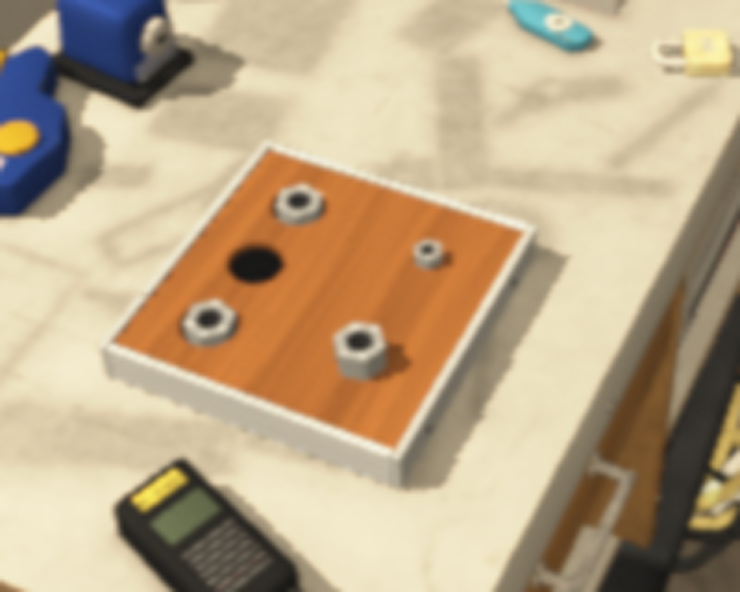

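Run:
```python
from h import *
t=cal("top");s=cal("side")
T=lambda x,y:(x/3.7+40-.4,y/3.7+130-.4); S=lambda x,y:(x/3.7+130-.4,y/3.7+190-.4)
for nm,p,px,z in [("TL",t,T(168,115),.033),("TR",t,T(512,101),.033),("BR",t,T(515,448),.033),("BL",t,T(162,458),.033),
 ("TR",s,S(268,145),.033),("BR",s,S(536,230),.033),("BL",s,S(403,460),.033),("TL",s,S(104,350),.033),
 ("pocket",t,T(339,192),.03),("pocket",s,S(255,264),.03),("nutL",t,T(239,195),.035),("nutL",s,S(209,318),.035),("nutR",t,T(436,188),.035),("nutR",s,S(298,201),.035),
 ("nut",t,T(249,364),.05),("nut",s,S(360,341),.05),("small",t,T(418,359),.04),("small",s,S(428,249),.04)]:
    print(nm,atz(p,px,z).round(4))
```

```text
TL [0.631  0.2635 0.033 ]
TR [0.6369 0.044  0.033 ]
BR [0.4167 0.04   0.033 ]
BL [0.4142 0.2575 0.033 ]
TR [0.6317 0.0489 0.033 ]
BR [0.4139 0.044  0.033 ]
BL [0.409  0.2612 0.033 ]
TL [0.6262 0.2677 0.033 ]
pocket [0.5799 0.1539 0.03  ]
pocket [0.5786 0.1561 0.03  ]
nutL [0.578  0.2156 0.035 ]
nutL [0.5778 0.2158 0.035 ]
nutR [0.5806 0.0912 0.035 ]
nutR [0.58   0.0931 0.035 ]
nut [0.47   0.2004 0.05  ]
nut [0.4705 0.2012 0.05  ]
small [0.4722 0.0994 0.04  ]
small [0.4718 0.0999 0.04  ]
```

Run:
```python
from h import *
t=cal("top");s=cal("side")
print(atz(t,(305,225),.24),atz(t,(483,220),.24),atz(t,(440,232),.15))
print("roller/lock/marker",atz(t,(288,210),.01),atz(t,(293,264),.01),atz(t,(287,140),.01), "tablefront",atz(t,(300,288),0))
Rm=R.from_rotvec([-0.4326, 1.9862, -1.9832]).as_matrix();print(Rm.round(3))
# target: tool y down, z along push dir
d=np.array([.579-.470,.155-.2005]);a=np.degrees(np.arctan2(d[1],d[0]));print("push ang",a,np.hypot(*d))
for sg in(1,-1):
    z=sg*np.array([np.cos(np.radians(a)),np.sin(np.radians(a)),0]);y=np.array([0,0,-1.]);x=np.cross(y,z)
    print(sg,np.degrees((R.from_matrix(Rm).inv()*R.from_matrix(np.c_[x,y,z])).as_rotvec()).round(1))
# nut orientation
for n,c in (("top",(107,228)),("side",(227,285))):
    im=cv2.imread(f"pics/a_{n}.png");k=im[c[1]-24:c[1]+24,c[0]-24:c[0]+24]
    cv2.imwrite(f"pics/nut_{n}.png",cv2.resize(k,None,fx=10,fy=10,interpolation=cv2.INTER_CUBIC))
```

```text
[ 0.45628311 -0.22081258  0.24      ] [ 0.46021119 -0.54520364  0.24      ] [ 0.44405937 -0.50766664  0.15      ]
roller/lock/marker [ 0.50879813 -0.21554708  0.01      ] [ 0.38187971 -0.22321782  0.01      ] [ 0.68107482 -0.21855672  0.01      ] tablefront [ 0.32611183 -0.23890028  0.        ]
[[-0.909 -0.001  0.416]
 [-0.416  0.001 -0.909]
 [ 0.    -1.    -0.002]]
push ang -22.65717902906471 0.11811540966359978
1 [  0.1 -42.8  -0. ]
-1 [0.000e+00 1.372e+02 1.000e-01]
```

View pics/nut_top.png

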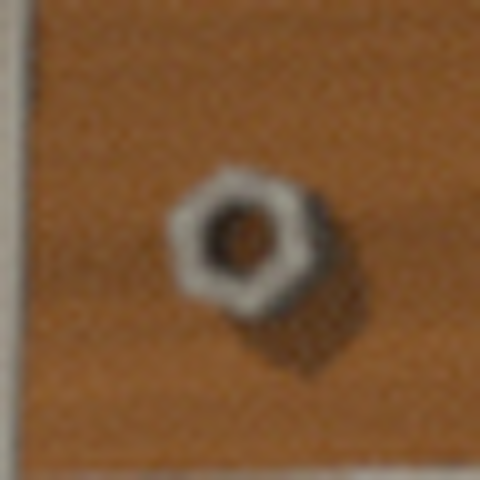

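```bash
cat >> h.py <<'E'
def shift(s,target,yaw=None):
    Rm=R.from_rotvec(s["ee_rot"]);v=Rm.inv().apply(np.array(target)-np.array(s["position"]))
    out=[v.round(4).tolist()]
    if yaw is not None:
        a=np.radians(yaw);z=np.array([np.cos(a),np.sin(a),0]);y=np.array([0,0,-1.]);x=np.cross(y,z)
        out.append(np.degrees((Rm.inv()*R.from_matrix(np.c_[x,y,z])).as_rotvec()).round(2).tolist())
    return out
E
python3 - <<'E'
from h import *
from cell import observe
s=observe()
print(shift(s,(.27,-.33,.226)),shift(s,(.33,-.10,.226)))
E
```

```text
[[-0.1084, -0.0001, -0.2126]] [[-0.2585, -0.0001, -0.3969]]
```

>>> arm_command --plan '[[[-0.022,0,-0.043],[0,0,0]],[[-0.044,0,-0.085],[0,0,0]],[[-0.066,0,-0.128],[0,0,0]],[[-0.088,0,-0.17],[0,0,0]],[[-0.108,0,-0.2126],[0,0,0]]]' --fingers -0.2

```text
clock: 1.5
position: [0.2698, -0.3283, 0.226]
ee_rot: [-0.432, 1.984, -1.985]
force: [0.4, 0.2, 1.4]
width: 0.629
```

>>> arm_command --plan '[[[-0.03,0,-0.037],[0,0,0]],[[-0.06,0,-0.074],[0,0,0]],[[-0.09,0,-0.111],[0,0,0]],[[-0.12,0,-0.148],[0,0,0]],[[-0.15,0,-0.184],[0,0,0]]]'

```text
clock: 2.0
position: [0.3297, -0.0987, 0.2263]
ee_rot: [-0.431, 1.983, -1.985]
force: [1.8, 0.3, 0.2]
width: 0.602
```

Run:
```python
from h import *
from cell import observe
s=observe()
print(s["position"],shift(s,(.44,.10,.2),-23))
```

```text
[ 0.32974873 -0.09866007  0.22632714] [[-0.1828, 0.0263, -0.1349], [-0.08, -42.45, -0.01]]
```

>>> arm_command --plan '[[[-0.037,0.005,-0.027],[0,-8.5,0]],[[-0.074,0.01,-0.054],[0,-17,0]],[[-0.11,0.016,-0.081],[0,-25.5,0]],[[-0.147,0.021,-0.108],[0,-34,0]],[[-0.183,0.026,-0.135],[0,-42.45,0]]]'

```text
clock: 2.5
position: [0.4408, 0.1002, 0.2]
ee_rot: [-0.994, 1.494, -1.495]
force: [0.8, -0.5, -0.6]
width: 0.598
```

Run:
```python
from h import *
from cell import observe,get_image
s=observe()
print(s["position"],s["width"],shift(s,(.470,.2005,.14),-23))
p=get_image("wrist");cv2.imwrite("pics/b_wrist.png",p["color"][:,:,::-1]);np.savez("cal_wrist.npz",K=p["camera_matrix"],M=p["mount"]);print(p["mount"].round(3).tolist())
```

```text
[0.44084951 0.10016853 0.20001011] 0.5978432815178178 [[-0.1038, 0.0601, -0.0118], [-0.05, 0.34, -0.03]]
[[-0.001, -0.952, -0.306, -0.083], [-0.001, 0.306, -0.952, -0.158], [1.0, -0.001, -0.001, 0.0], [0.0, 0.0, 0.0, 1.0]]
```

View pics/b_wrist.png

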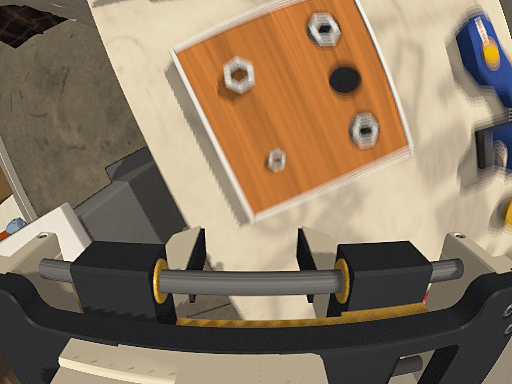

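>>> arm_command --plan '[[[-0.035,0.02,-0.004],[0,0.3,0]],[[-0.07,0.04,-0.008],[0,0.3,0]],[[-0.104,0.06,-0.012],[0,0.3,0]],[[-0.104,0.06,-0.012],[0,0.3,0]]]'

```text
clock: 2.95
position: [0.4688, 0.2032, 0.1379]
ee_rot: [-0.993, 1.502, -1.496]
force: [-1.7, 0.5, 0.3]
width: 0.598
```

```bash
cat >> h.py <<'E'
def wproj(s,X):
    z=np.load("cal_wrist.npz");K=z["K"];M=z["M"]
    t=R.from_rotvec(s["ee_rot"]).inv().apply(np.array(X)-np.array(s["position"]))
    c=np.linalg.inv(M)@np.r_[t,1];v=np.array([c[0],-c[1],-c[2]])
    th=np.arctan2(np.hypot(v[0],v[1]),v[2]);ph=np.arctan2(v[1],v[0])
    return np.array([K[0,2]+K[0,0]*th*np.cos(ph),K[1,2]+K[1,1]*th*np.sin(ph)])
def wat(s,px,zw):
    z=np.load("cal_wrist.npz");K=z["K"];M=z["M"]
    u=(px[0]-K[0,2])/K[0,0];w=(px[1]-K[1,2])/K[1,1];th=np.hypot(u,w);k=np.sin(th)/th
    d=M[:3,:3]@np.array([u*k,-w*k,-np.cos(th)]);q=R.from_rotvec(s["ee_rot"])
    o=q.apply(M[:3,3])+s["position"];d=q.apply(d);return o+d*(zw-o[2])/d[2]
E
python3 - <<'E'
from h import *
from cell import observe,get_image,place_of
s=observe()
print(s["position"],s["force"])
p=get_image("wrist");cv2.imwrite("pics/c_wrist.png",p["color"][:,:,::-1])
for t,z in(("nut_center",.04),("pocket",.03)):
    for d in place_of(p,t)[:2]: print(t,d["point"],d["confidence"],wat(s,d["point"],z).round(4))
E
```

```text
[0.46875761 0.20321011 0.13794511] [-1.66368018  0.4945439   0.27667201]
nut_center [251.7, 192.6] 0.72 [0.4693 0.2015 0.04  ]
pocket [373.4, 191.8] 0.82 [0.5803 0.1519 0.03  ]
```

View pics/c_wrist.png

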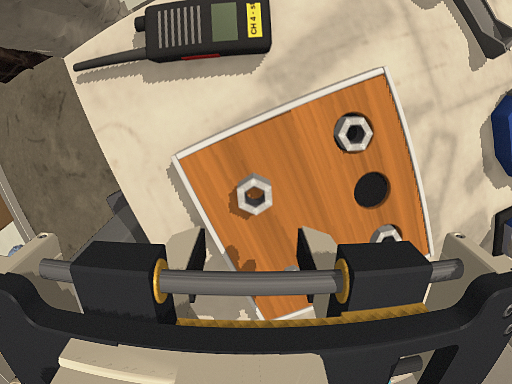

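Run:
```python
from h import *
from cell import observe
s=observe()
print(wat(s,(254,195),.05),wat(s,(372,190),.03))
print(s["position"],shift(s,(.4698,.2008,.056),-23))
```

```text
[0.47209233 0.19582847 0.05      ] [0.58063144 0.14740275 0.03      ]
[0.46935065 0.19827148 0.13992586] [[-0.0026, 0.0839, -0.0006], [0.01, -0.28, 0.05]]
```

>>> arm_command --plan '[[[-0.0026,0.03,-0.0006],[0,0,0]],[[-0.0026,0.055,-0.0006],[0,0,0]],[[-0.0026,0.072,-0.0006],[0,0,0]],[[-0.0026,0.082,-0.0006],[0,0,0]],[[-0.0026,0.084,-0.0006],[0,0,0]]]'

```text
clock: 3.6
position: [0.47, 0.2001, 0.0557]
ee_rot: [-0.989, 1.503, -1.504]
force: [-0.5, -0.1, 0.8]
width: 0.6
```

Run:
```python
from h import *
from cell import observe,get_image,place_of
p=get_image("side");s=observe()
print(s["position"],s["force"],s["width"])
cv2.imwrite("pics/d_side.png",cv2.resize(p["color"][190:350,130:330,::-1],None,fx=3.7,fy=3.7,interpolation=cv2.INTER_CUBIC))
p=get_image("wrist");cv2.imwrite("pics/d_wrist.png",p["color"][:,:,::-1])
```

```text
[0.47016503 0.20055753 0.05607137] [-0.22820703 -0.1381938   0.22481725] 0.5976540996101184
```

View pics/d_side.png

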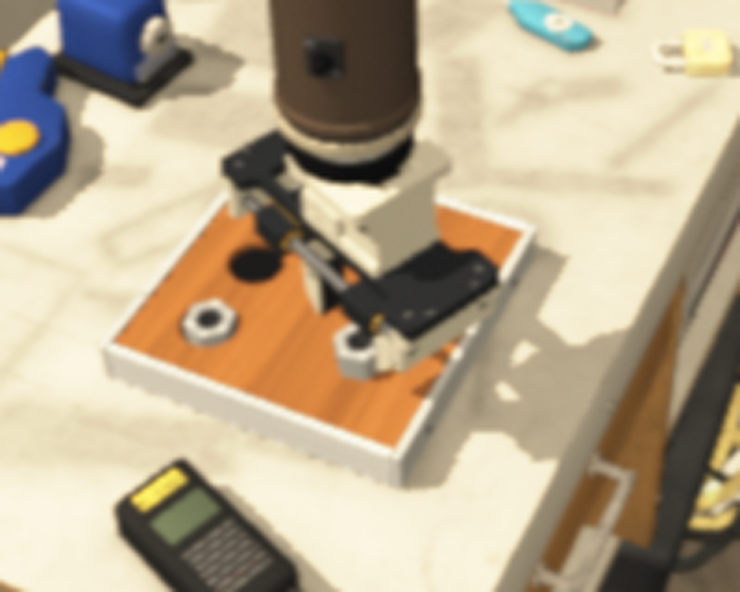

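View pics/d_wrist.png

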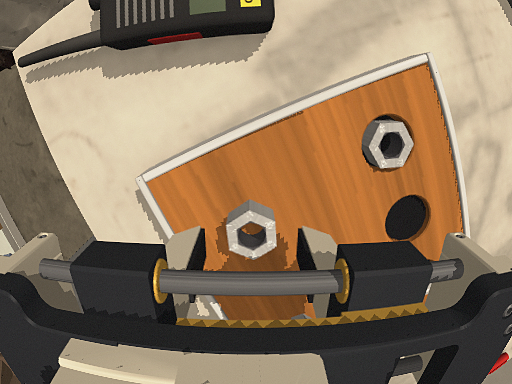

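Run:
```python
from h import *
from cell import observe
s=observe()
for z in(.03,.05): print(z,wproj(s,(*s["position"][:2],z)))
print("nut at px",wat(s,(251,228),.05), "pocket",wat(s,(408,217),.03))
q=R.from_rotvec(s["ee_rot"])
for zz in(-.0275,.0275):
  for xx in(-.0095,.0095): print(zz,xx,wproj(s,s["position"]+q.apply([xx,.022,zz])))
```

```text
0.03 [249.80670381 223.22888551]
0.05 [249.74361863 236.36326853]
nut at px [0.4734239  0.20595996 0.05      ] pocket [0.580182   0.15657295 0.03      ]
-0.0275 -0.0095 [208.09094136 212.62826936]
-0.0275 0.0095 [209.56349928 238.34197565]
0.0275 -0.0095 [291.57420157 212.72105787]
0.0275 0.0095 [290.10398852 238.44017194]
```

Run:
```python
from h import *
im=cv2.imread("pics/d_wrist.png")[170:330,150:350]
cv2.imwrite("pics/d_zoom.png",cv2.resize(im,None,fx=3.7,fy=3.7,interpolation=cv2.INTER_CUBIC))
```

```text
(no output)
```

View pics/d_zoom.png

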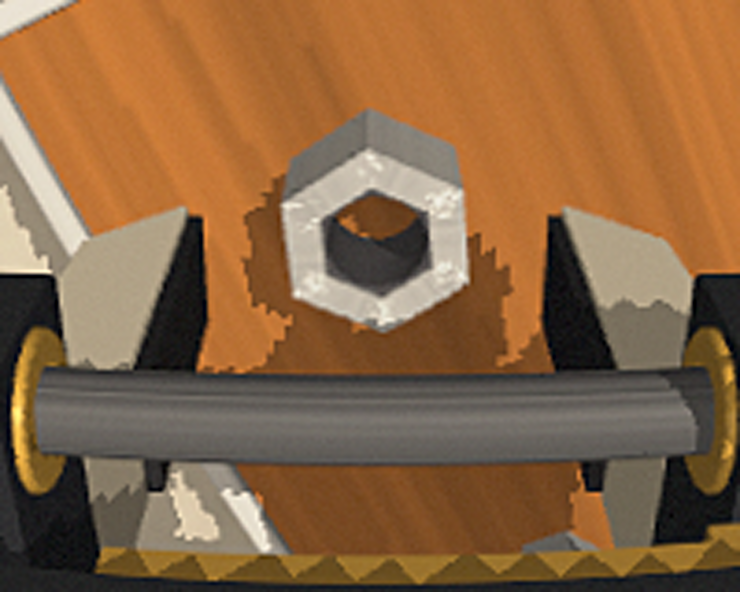

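Run:
```python
from h import *
from cell import observe
s=observe();S=cal("side")
q=R.from_rotvec(s["ee_rot"])
for zz in(-.0275,.0275):
 for y in(.022,.007,.002):
  for xx in(-.0095,.0095):
    X=s["position"]+q.apply([xx,y,zz]);w=wproj(s,X)
    print(zz,y,xx,"wristzoom",((w-[150,170])*3.7).round(0),"sidecrop",((proj(S,X)-[130,190])*3.7).round(0))
im=cv2.imread("pics/d_side.png")[220:420,260:480]
cv2.imwrite("pics/d_szoom.png",cv2.resize(im,None,fx=3.4,fy=3,interpolation=cv2.INTER_CUBIC))
```

```text
-0.0275 0.022 -0.0095 wristzoom [215. 158.] sidecrop [375. 388.]
-0.0275 0.022 0.0095 wristzoom [220. 253.] sidecrop [398. 372.]
-0.0275 0.007 -0.0095 wristzoom [203. 192.] sidecrop [374. 372.]
-0.0275 0.007 0.0095 wristzoom [210. 292.] sidecrop [397. 357.]
-0.0275 0.002 -0.0095 wristzoom [199. 204.] sidecrop [374. 367.]
-0.0275 0.002 0.0095 wristzoom [206. 306.] sidecrop [397. 352.]
0.0275 0.022 -0.0095 wristzoom [524. 158.] sidecrop [322. 338.]
0.0275 0.022 0.0095 wristzoom [518. 253.] sidecrop [345. 324.]
0.0275 0.007 -0.0095 wristzoom [535. 192.] sidecrop [321. 323.]
0.0275 0.007 0.0095 wristzoom [529. 292.] sidecrop [344. 308.]
0.0275 0.002 -0.0095 wristzoom [540. 204.] sidecrop [321. 318.]
0.0275 0.002 0.0095 wristzoom [533. 307.] sidecrop [344. 303.]
```

View pics/d_szoom.png

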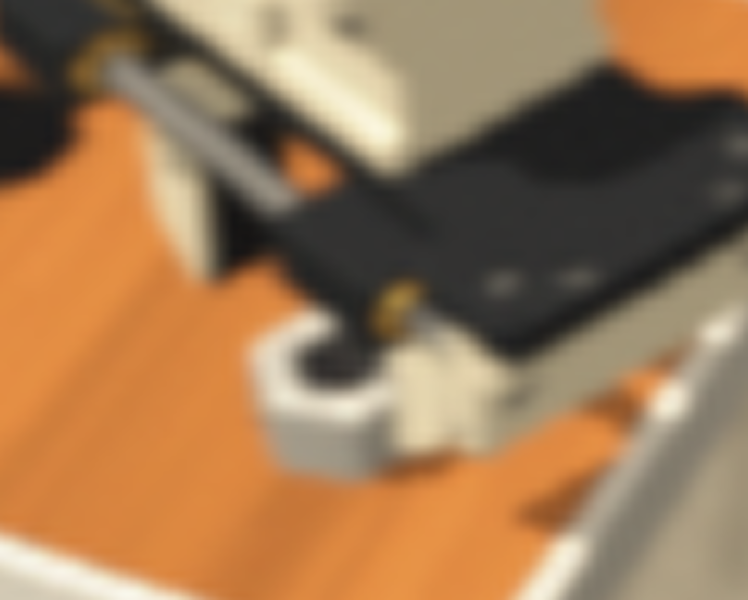

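>>> arm_command --plan '[[[0,0.0015,0],[0,0,0]],[[0,0.003,0],[0,0,0]],[[0,0.003,0],[0,0,0]]]'

```text
clock: 4.0
position: [0.4702, 0.2015, 0.0532]
ee_rot: [-0.988, 1.502, -1.502]
force: [0.8, 0.3, 1.0]
width: 0.6
```

>>> arm_command --plan '[[[0,0.001,0],[0,0,0]],[[0,0.001,0],[0,0,0]]]'

```text
clock: 4.2
position: [0.47, 0.2014, 0.0519]
ee_rot: [-0.989, 1.502, -1.502]
force: [-0.8, 0.1, -0.3]
width: 0.599
```

>>> arm_command --plan '[[[0,0.001,0],[0,0,0]],[[0,0.001,0],[0,0,0]]]'

```text
clock: 4.4
position: [0.4699, 0.2014, 0.0508]
ee_rot: [-0.989, 1.502, -1.502]
force: [-1.1, -0.4, 0.3]
width: 0.599
```

>>> arm_command --plan '[[[0,0.001,0],[0,0,0]],[[0,0.001,0],[0,0,0]]]'

```text
clock: 4.6
position: [0.4699, 0.2014, 0.0498]
ee_rot: [-0.989, 1.502, -1.502]
force: [-0.2, 0.1, 1.0]
width: 0.6
```

>>> arm_command --plan '[[[0,-0.004,0],[0,0,0]],[[0,-0.004,0],[0,0,0]],[[0,-0.004,0],[0,0,0]]]' --fingers 0.08 --squeeze 5

```text
clock: 4.9
position: [0.4702, 0.2015, 0.0542]
ee_rot: [-0.988, 1.502, -1.502]
force: [-1.0, -0.3, -0.3]
width: 0.465
```

Run:
```python
from h import *
from cell import observe,get_image,place_of
s=observe()
p=get_image("wrist");im=p["color"][:,:,::-1].copy()
print(s["position"],s["force"],s["width"])
q=R.from_rotvec(s["ee_rot"])
h=s["width"]*.046
for zz in(-h,h):
 for y,c in((.022,(0,0,255)),(.012,(0,255,255)),(.002,(0,255,0))):
  a,b=[tuple(int(v) for v in wproj(s,s["position"]+q.apply([xx,y,zz]))) for xx in(-.0095,.0095)]
  cv2.line(im,a,b,c,1)
im=im[170:330,150:350]
cv2.imwrite("pics/e_zoom.png",cv2.resize(im,None,fx=3.7,fy=3.7,interpolation=cv2.INTER_CUBIC))
```

```text
[0.47017858 0.20151689 0.05416768] [-1.00794456 -0.27072105 -0.27412093] 0.4645948344163881
```

View pics/e_zoom.png

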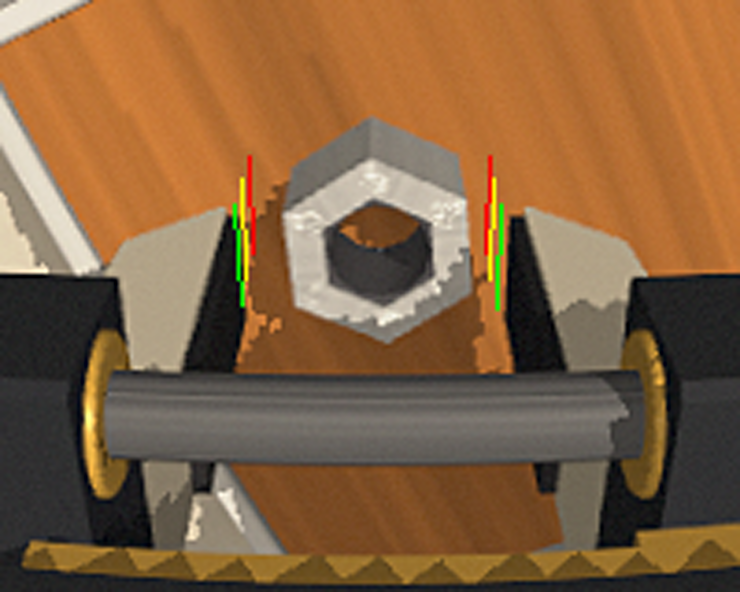

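>>> arm_command --plan '[[[0,0.003,0],[0,0,0]],[[0,0.006,0],[0,0,0]],[[0,0.009,0],[0,0,0]],[[0,0.011,0],[0,0,0]]]'

```text
clock: 5.35
position: [0.4698, 0.2013, 0.0424]
ee_rot: [-0.989, 1.502, -1.502]
force: [0.4, -0.4, -0.2]
width: 0.46
```

>>> arm_command --plan '[[[0,0.0015,0],[0,0,0]],[[0,0.003,0],[0,0,0]],[[0,0.003,0],[0,0,0]]]'

```text
clock: 5.65
position: [0.4699, 0.2014, 0.0397]
ee_rot: [-0.989, 1.502, -1.502]
force: [0.2, -0.5, 0.1]
width: 0.461
```

Run:
```python
from h import *
from cell import observe,get_image,place_of
s=observe();p=get_image("wrist");im=p["color"][:,:,::-1].copy()
p=get_image("side")
print(s["position"],s["force"],s["width"])
a=cv2.resize(im[170:330,150:350],(500,400),interpolation=cv2.INTER_CUBIC)
b=cv2.resize(p["color"][240:300,200:260,::-1],(400,400),interpolation=cv2.INTER_CUBIC)
cv2.imwrite("pics/f.png",cv2.resize(np.hstack([a,b]),(800,356)))
```

```text
[0.46988967 0.20139069 0.0397175 ] [ 0.21046993 -0.46130475  0.11600763] 0.4614114619812038
```

View pics/f.png

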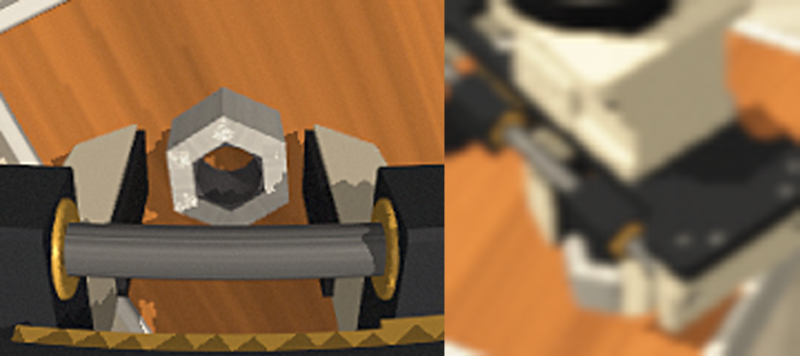

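Run:
```python
from h import *
from cell import observe
s=observe();S=cal("side");q=R.from_rotvec(s["ee_rot"])
h=.0212
for y in(.006,.001,-.004):
  X=[s["position"]+q.apply([-.0095,y,z]) for z in(-h,-h-.015)]
  f=lambda X:((proj(S,X)-[200,240])/.1685+[444,0]).round(0)
  print(y,X[0][2],f(X[0]),f(X[1]))
```

```text
0.006 0.03390722623488268 [620. 318.] [644. 340.]
0.001 0.03890722623390001 [620. 310.] [644. 332.]
-0.004 0.04390722623291733 [619. 302.] [643. 324.]
```

>>> arm_command --plan '[[[0,0.001,0],[0,0,0]],[[0,0.002,0],[0,0,0]],[[0,0.002,0],[0,0,0]]]'

```text
clock: 6.05
position: [0.4699, 0.2013, 0.0378]
ee_rot: [-0.989, 1.502, -1.502]
force: [0.3, 0.2, -0.6]
width: 0.462
```

>>> arm_command --plan '[[[0,0.001,0],[0,0,0]],[[0,0.001,0],[0,0,0]]]'

```text
clock: 6.25
position: [0.4699, 0.2014, 0.0368]
ee_rot: [-0.989, 1.502, -1.502]
force: [-0.2, -0.1, -0.0]
width: 0.459
```

Run:
```python
from h import *
from cell import observe
s=observe();print(s["position"],s["force"]);print(shift(s,(.5795-.006*.92,.1535+.006*.39,s["position"][2]),-23))
```

```text
[0.46993078 0.20136085 0.03679876] [-0.22308711 -0.05686403 -0.03035867]
[[0.0007, -0.0, 0.1136], [0.0, -0.29, 0.01]]
```

>>> arm_command --plan '[[[0,0,0.004],[0,0,0]],[[0,0,0.008],[0,0,0]],[[0,0,0.014],[0,0,0]],[[0,0,0.02],[0,0,0]],[[0,0,0.026],[0,0,0]]]'

```text
clock: 6.75
position: [0.4944, 0.1909, 0.0369]
ee_rot: [-0.989, 1.502, -1.502]
force: [-1.2, 1.2, 0.3]
width: 0.461
```

```bash
cat > look.py <<'E'
from h import *
from cell import observe,get_image,place_of
import sys
s=observe();p=get_image("wrist");im=p["color"][:,:,::-1].copy()
t=get_image("top");cv2.imwrite("pics/last_top.png",t["color"][:,:,::-1])
print(s["clock"],s["position"].round(4),s["force"].round(2),s["width"])
for z,n in((.04,"nut_center"),(.03,"pocket")):
    for d in place_of(p,n)[:1]:print(n,np.round(d["point"],1),d["confidence"],wat(s,d["point"],z).round(4))
a=cv2.resize(im[150:330,140:380],(800,600),interpolation=cv2.INTER_CUBIC)
cv2.imwrite(f"pics/{sys.argv[1]}.png",a)
E
python3 look.py g
```

```text
6.75 [0.4944 0.1909 0.0369] [-1.16  1.17  0.32] 0.46060947220672077
nut_center [240.4 244.5] 0.96 [0.4891 0.1926 0.04  ]
pocket [390.1 237.2] 0.78 [0.5799 0.1505 0.03  ]
```

View pics/g.png

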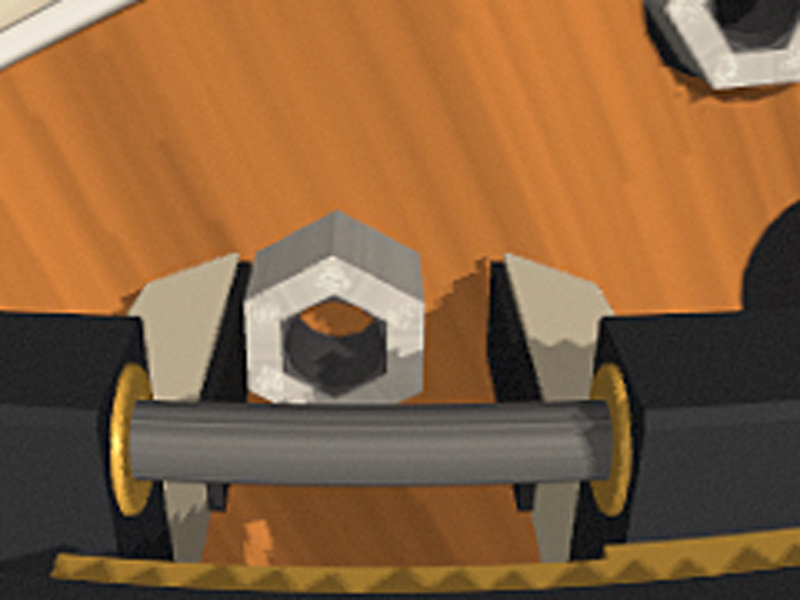

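>>> arm_command --plan '[[[0,0,0.008],[0,0,0]],[[0.0003,0,0.018],[0,0,0]],[[0.0005,0,0.028],[0,0,0]],[[0.0007,0,0.038],[0,0,0]],[[0.001,0,0.046],[0,0,0]]]'

```text
clock: 7.45
position: [0.5368, 0.1714, 0.0369]
ee_rot: [-0.988, 1.503, -1.503]
force: [-1.0, 0.4, 0.7]
width: 0.461
```

>>> arm_command --plan '[[[0,0,0.006],[0,0,0]],[[0,0,0.011],[0,0,0]],[[0,0,0.016],[0,0,0]],[[0,0,0.02],[0,0,0]],[[0,0,0.02],[0,0,0]]]'

```text
clock: 7.95
position: [0.5547, 0.1638, 0.0369]
ee_rot: [-0.988, 1.502, -1.503]
force: [-0.2, -0.2, 0.0]
width: 0.461
```

```bash
python3 look.py i
```

```text
7.95 [0.5547 0.1638 0.0369] [-0.17 -0.17  0.01] 0.4605560837909876
nut_center [240.5 246.9] 0.85 [0.5488 0.1639 0.04  ]
pocket [294.  232.9] 0.82 [0.5808 0.1548 0.03  ]
```

View pics/i.png

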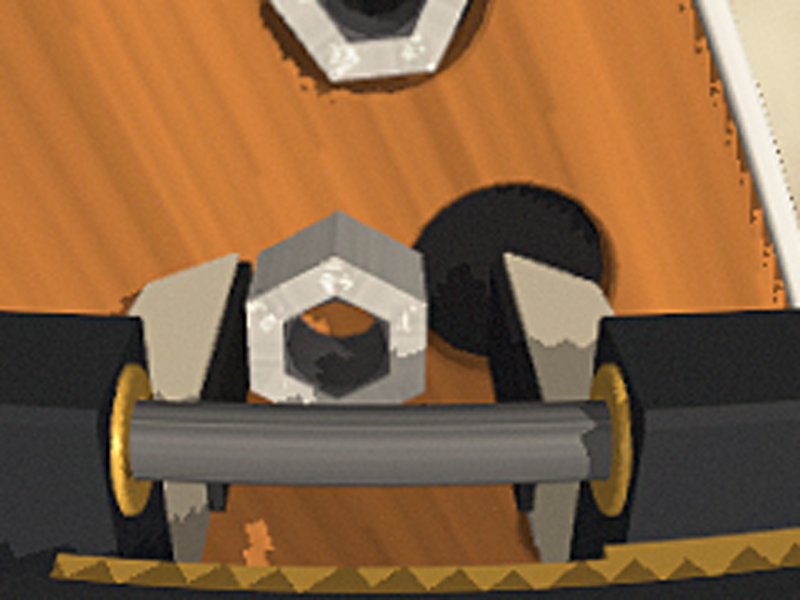

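Run:
```python
from h import *
from cell import observe
s=observe();q=R.from_rotvec(s["ee_rot"])
n=wat(s,(241.1,254.1),.05);k=wat(s,(293,231),.03)
print(n,k,q.inv().apply(n-s["position"]),q.inv().apply(k-s["position"]), q.inv().apply(np.array([.5793,.1545,.03])-s["position"]))
# top corner of nut bottom and top
print(q.inv().apply(wat(s,(140+337*.3,150+212*.3),.03)-s["position"]),q.inv().apply(wat(s,(140+336*.3,150+258*.3),.05)-s["position"]))
```

```text
[0.54898081 0.16486503 0.05      ] [0.5798678  0.15674508 0.03      ] [ 0.00139217 -0.01305736 -0.00479823] [-0.00335156  0.0069426   0.02678401] [-0.00106479  0.0069427   0.02714935]
[-0.01508794  0.00694196 -0.00519574] [-0.01521998 -0.01305805 -0.00475687]
```

>>> arm_command --plan '[[[-0.001,0,0.006],[0,0,0]],[[-0.002,0,0.012],[0,0,0]],[[-0.003,0,0.018],[0,0,0]],[[-0.004,0,0.024],[0,0,0]],[[-0.0045,0,0.028],[0,0,0]]]'

```text
clock: 8.65
position: [0.5824, 0.1569, 0.0369]
ee_rot: [-0.988, 1.502, -1.502]
force: [-0.8, 0.4, -1.0]
width: 0.458
```

```bash
python3 look.py j
```

```text
8.65 [0.5824 0.1569 0.0369] [-0.77  0.35 -0.96] 0.457925599344917
nut_center [236.2 242.4] 0.6 [0.5755 0.1608 0.04  ]
pocket [246.7 242.1] 0.85 [0.579  0.1538 0.03  ]
```

View pics/j.png

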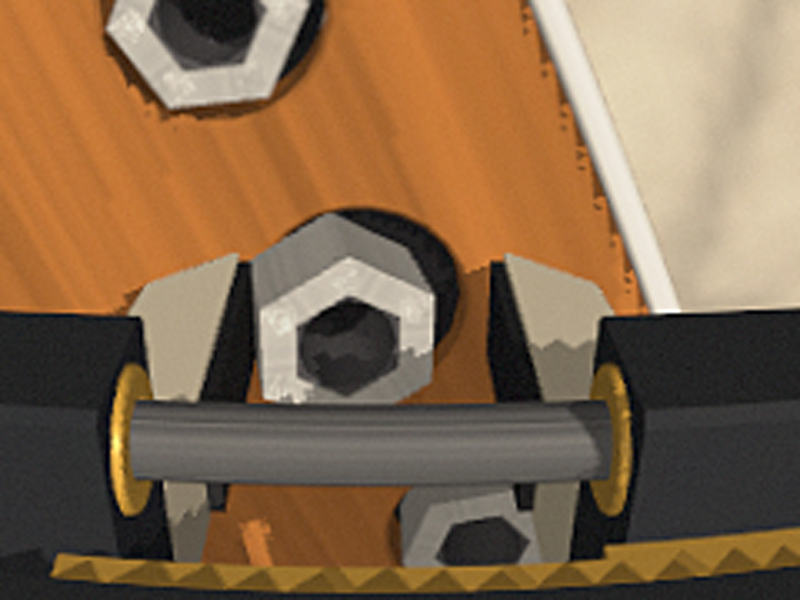

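>>> arm_command --plan '[[[0,0,0.0015],[0,0,0]],[[0,0,0.003],[0,0,0]],[[0,0,0.0045],[0,0,0]],[[0,0,0.0045],[0,0,0]]]'

```text
clock: 9.25
position: [0.5859, 0.1553, 0.0369]
ee_rot: [-0.989, 1.502, -1.502]
force: [0.0, -0.1, 0.2]
width: 0.462
```

```bash
python3 look.py k
```

```text
9.25 [0.5859 0.1553 0.0369] [ 0.02 -0.14  0.17] 0.4616470666273597
nut_center [239.1 243. ] 0.9 [0.5803 0.1581 0.04  ]
pocket [240.2 243.3] 0.77 [0.5784 0.153  0.03  ]
```

View pics/k.png

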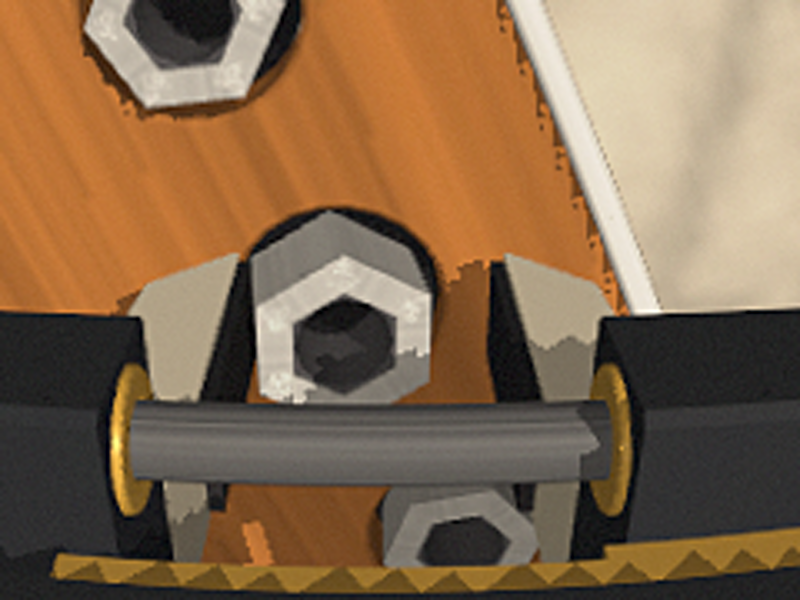

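>>> arm_command --plan '[[[0,0,-0.004],[0,0,0]],[[0,0,-0.006],[0,0,0]],[[0,-0.01,-0.006],[0,0,0]],[[0,-0.04,-0.006],[0,0,0]],[[0,-0.07,-0.006],[0,0,0]]]' --fingers -0.1

```text
clock: 9.95
position: [0.5797, 0.1578, 0.108]
ee_rot: [-0.99, 1.502, -1.502]
force: [1.1, 0.1, 0.1]
width: 0.549
```

>>> arm_command --plan '[[[0.02,-0.01,0],[0,0,0]],[[0.05,-0.02,0],[0,0,0]],[[0.05,-0.02,0],[0,0,0]]]' --fingers 1.0

```text
clock: 10.25
position: [0.5604, 0.1079, 0.1287]
ee_rot: [-0.987, 1.502, -1.507]
force: [-0.4, -0.8, -0.0]
width: 0.339
```

Run:
```python
from h import *
from cell import observe,get_image,place_of
s=observe();p=get_image("wrist");t=get_image("side")
print(s["clock"],s["position"].round(4),s["force"].round(2),s["width"])
for z,n in((.035,"nut_center"),(.03,"pocket")):
    for d in place_of(p,n)[:1]:print(n,np.round(d["point"],1),d["confidence"],wat(s,d["point"],z).round(4))
a=cv2.resize(p["color"][90:290,140:420,::-1],(560,400),interpolation=cv2.INTER_CUBIC)
b=cv2.resize(t["color"][230:310,160:260,::-1],(500,400),interpolation=cv2.INTER_CUBIC)
cv2.imwrite("pics/l.png",cv2.resize(np.hstack([a,b]),(800,302)));cv2.imwrite("pics/l_side.png",b);cv2.imwrite("pics/l_wrist.png",p["color"][:,:,::-1])
```

```text
10.25 [0.5604 0.1079 0.1287] [-0.37 -0.79 -0.02] 0.33894956819633315
nut_center [244.4 133. ] 0.71 [0.5773 0.1583 0.035 ]
pocket [247.9 137.4] 0.75 [0.5782 0.153  0.03  ]
```

View pics/l_wrist.png

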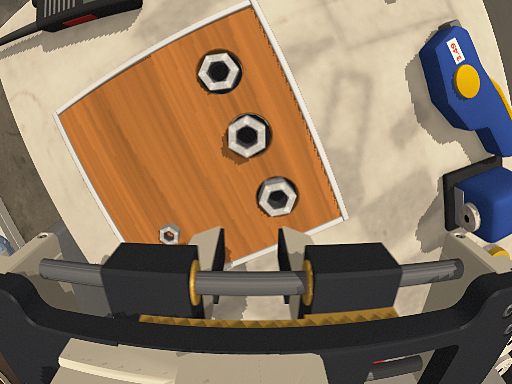

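View pics/l_side.png

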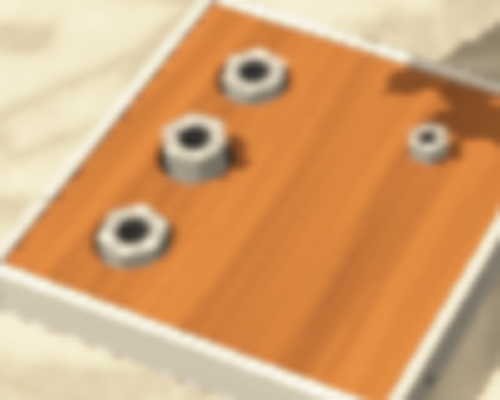

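Run:
```python
from h import *
from cell import observe
S=cal("side");T=cal("top")
from cell import get_image
t=get_image("top")
cv2.imwrite("pics/m.png",cv2.resize(t["color"][140:260,70:190,::-1],(600,600),interpolation=cv2.INTER_CUBIC))
for z in(.045,.05): print(z,atz(S,(160+193/5-.4,230+137/5-.4),z))
s=observe();print(s["position"],s["force"])
```

```text
0.045 [0.57801059 0.15640605 0.045     ]
0.05 [0.57514578 0.16041276 0.05      ]
[0.5605529  0.11291411 0.12697978] [0.00287104 0.07220443 0.07044032]
```

View pics/m.png

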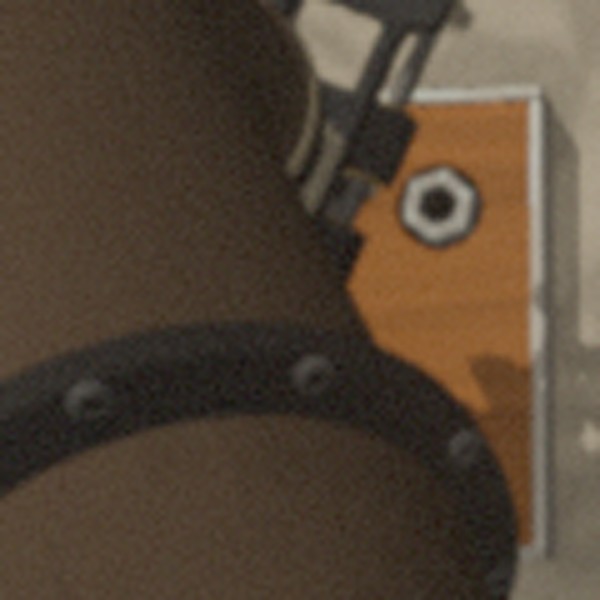

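Run:
```python
from h import *
from cell import observe
s=observe();print(s["width"],shift(s,(.5785,.1555,.076),-23))
```

```text
0.12309003921163743 [[-0.0462, 0.051, -0.0003], [0.01, -0.23, -0.04]]
```

>>> arm_command --plan '[[[-0.023,0,0],[0,0,0]],[[-0.046,0,0],[0,0,0]],[[-0.0465,0.015,0],[0,0,0]],[[-0.0465,0.035,0],[0,0,0]],[[-0.0465,0.047,0],[0,0,0]]]'

```text
clock: 11.0
position: [0.5778, 0.1547, 0.0778]
ee_rot: [-0.992, 1.502, -1.501]
force: [-0.0, 0.5, 0.2]
width: 0.006
```

>>> arm_command --plan '[[[0,0.001,0],[0,0,0]],[[0,0.001,0],[0,0,0]]]'

```text
clock: 11.2
position: [0.5786, 0.1545, 0.0787]
ee_rot: [-0.99, 1.502, -1.502]
force: [-0.5, 0.6, 0.9]
width: 0.004
```

```bash
python3 look.py n
python3 - <<'E'
from h import *
from cell import observe
s=observe();print(s["width"],s["position"],shift(s,(.5785,.1555,.07),-23))
E
```

```text
11.2 [0.5786 0.1545 0.0787] [-0.54  0.63  0.91] 0.004339191045074641
nut_center [251.5 212.1] 0.84 [0.581  0.1571 0.04  ]
pocket [247.7 210.9] 0.64 [0.5771 0.1554 0.03  ]
0.004637100238300159 [0.57938639 0.15468209 0.07976082] [[-0.0004, 0.0098, -0.0011], [-0.06, -0.3, -0.05]]
```

View pics/n.png

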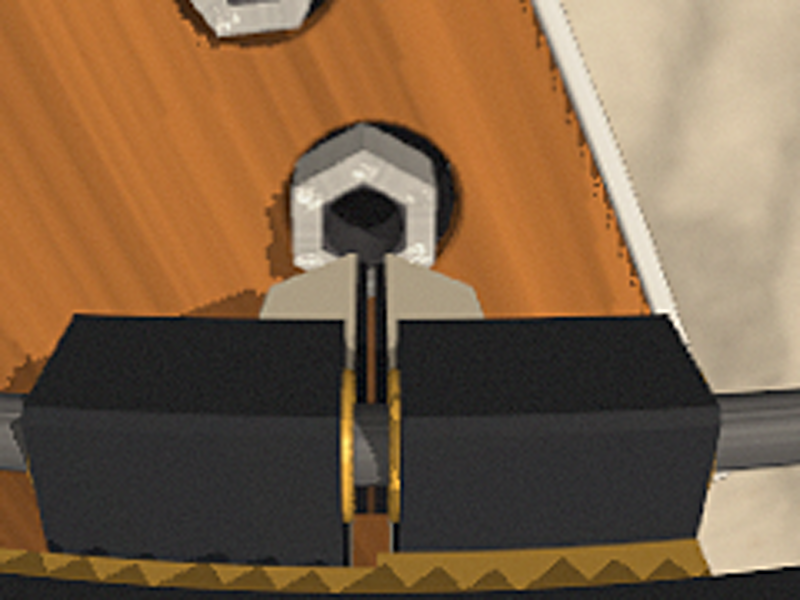

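>>> arm_command --plan '[[[-0.0005,0.001,-0.0007],[0,0,0]],[[-0.001,0.004,-0.0015],[0,0,0]],[[-0.001,0.008,-0.0015],[0,0,0]],[[-0.001,0.008,-0.0015],[0,0,0]]]' --fingers 0.48

```text
clock: 11.8
position: [0.5774, 0.1559, 0.0702]
ee_rot: [-0.99, 1.502, -1.502]
force: [-0.3, 0.3, -0.1]
width: 0.249
```

>>> arm_command --plan '[[[0,0.0015,0],[0,0,0]],[[0,0.003,0],[0,0,0]],[[0,0.003,0],[0,0,0]]]'

```text
clock: 12.1
position: [0.5778, 0.156, 0.0677]
ee_rot: [-0.989, 1.502, -1.502]
force: [1.0, -0.9, 0.1]
width: 0.26
```

>>> arm_command --plan '[[[0,0.0015,0],[0,0,0]],[[0,0.003,0],[0,0,0]],[[0,0.003,0],[0,0,0]]]'

```text
clock: 12.4
position: [0.5777, 0.156, 0.0647]
ee_rot: [-0.989, 1.502, -1.502]
force: [-0.1, 0.3, 0.7]
width: 0.262
```

>>> arm_command --plan '[[[0,0.0015,0],[0,0,0]],[[0,0.003,0],[0,0,0]],[[0,0.003,0],[0,0,0]]]'

```text
clock: 12.7
position: [0.5777, 0.156, 0.0616]
ee_rot: [-0.989, 1.502, -1.502]
force: [0.0, -0.1, 0.9]
width: 0.257
```

```bash
python3 look.py o
```

```text
12.7 [0.5777 0.156  0.0616] [ 0.05 -0.12  0.9 ] 0.25701595650795306
nut_center [249.1 223.8] 0.81 [0.578  0.1578 0.04  ]
pocket [251.8 221.7] 0.8 [0.5785 0.1544 0.03  ]
```

View pics/o.png

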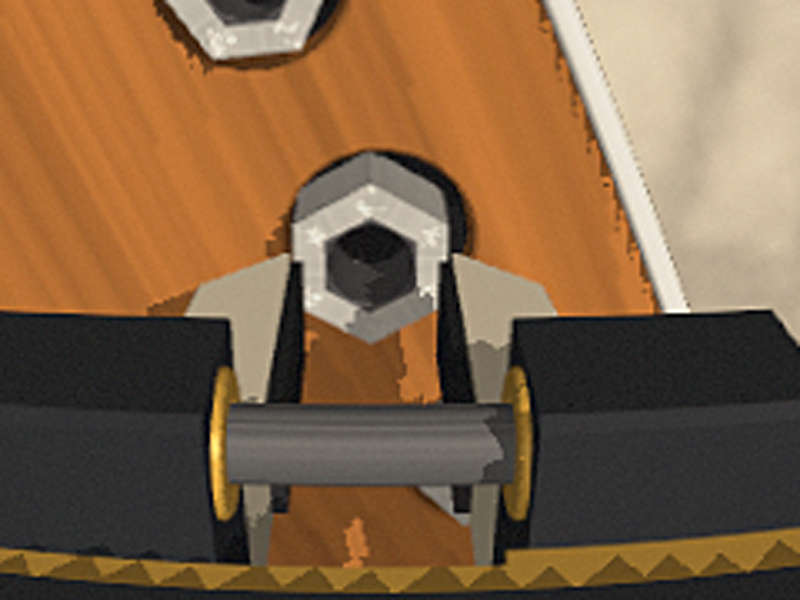

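>>> arm_command --plan '[[[-0.0005,0.0015,0],[0,0,0]],[[-0.001,0.003,0],[0,0,0]],[[-0.001,0.0045,0],[0,0,0]],[[-0.001,0.006,0],[0,0,0]],[[-0.001,0.006,0],[0,0,0]]]'

```text
clock: 13.4
position: [0.5781, 0.1569, 0.0556]
ee_rot: [-0.989, 1.502, -1.502]
force: [-0.1, 0.8, 1.1]
width: 0.262
```

>>> arm_command --plan '[[[0,0.001,0],[0,0,0]],[[0,0.002,0],[0,0,0]],[[0,0.002,0],[0,0,0]]]'

```text
clock: 13.7
position: [0.5782, 0.157, 0.0538]
ee_rot: [-0.989, 1.502, -1.502]
force: [-0.7, 0.2, -0.1]
width: 0.264
```

>>> arm_command --plan '[[[0,0.001,0],[0,0,0]],[[0,0.002,0],[0,0,0]],[[0,0.002,0],[0,0,0]]]'

```text
clock: 14.0
position: [0.5782, 0.1569, 0.0518]
ee_rot: [-0.989, 1.502, -1.502]
force: [0.0, 0.2, -1.0]
width: 0.262
```

>>> arm_command --plan '[[[0,0.001,0],[0,0,0]],[[0,0.001,0],[0,0,0]]]'

```text
clock: 14.2
position: [0.5782, 0.157, 0.0508]
ee_rot: [-0.989, 1.502, -1.502]
force: [-0.3, 0.1, -0.1]
width: 0.261
```

>>> arm_command --plan '[[[0,0.001,0],[0,0,0]],[[0,0.001,0],[0,0,0]]]'

```text
clock: 14.4
position: [0.5782, 0.157, 0.0498]
ee_rot: [-0.989, 1.502, -1.502]
force: [-0.1, -0.2, 0.5]
width: 0.26
```

>>> arm_command --plan '[[[0,0.001,0],[0,0,0]],[[0,0.001,0],[0,0,0]]]'

```text
clock: 14.6
position: [0.5782, 0.157, 0.0488]
ee_rot: [-0.989, 1.502, -1.502]
force: [0.5, 0.1, -0.2]
width: 0.259
```

Check that the tips are above the ring, then continue.

```bash
python3 look.py q
python3 - <<'E'
from cell import get_image
import cv2
t=get_image("side");cv2.imwrite("pics/q_side.png",cv2.resize(t["color"][220:300,160:260,::-1],(750,600),interpolation=cv2.INTER_CUBIC))
E
```

```text
14.6 [0.5782 0.157  0.0488] [ 0.55  0.07 -0.23] 0.2589221544278718
nut_center [248.7 233.2] 0.61 [0.578  0.1583 0.04  ]
pocket [251.6 233.2] 0.62 [0.5778 0.1531 0.03  ]
```

View pics/q.png

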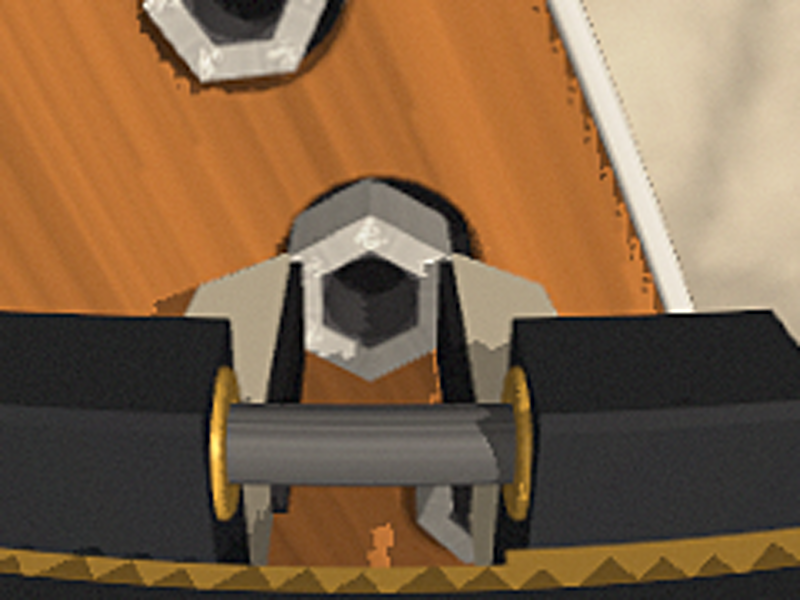

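View pics/q_side.png

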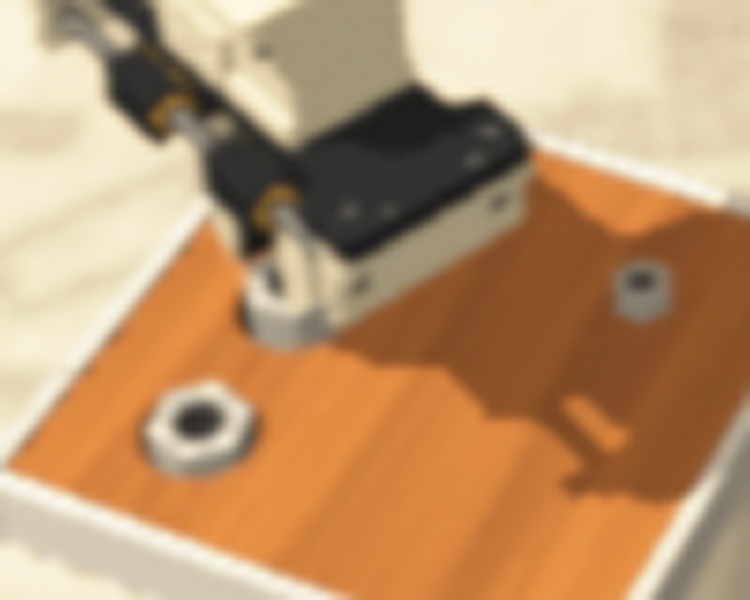

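>>> arm_command --plan '[[[0,0.001,0],[0,0,0]],[[0,0.001,0],[0,0,0]]]'

```text
clock: 15.05
position: [0.5782, 0.1569, 0.0478]
ee_rot: [-0.989, 1.502, -1.502]
force: [0.4, 0.2, 0.9]
width: 0.259
```

>>> arm_command --plan '[[[0,0.001,0],[0,0,0]],[[0,0.001,0],[0,0,0]]]'

```text
clock: 15.25
position: [0.5782, 0.157, 0.0468]
ee_rot: [-0.989, 1.502, -1.502]
force: [-0.0, -0.5, 0.3]
width: 0.268
```

>>> arm_command --plan '[[[0,0.001,0],[0,0,0]],[[0,0.001,0],[0,0,0]]]'

```text
clock: 15.45
position: [0.5782, 0.157, 0.0458]
ee_rot: [-0.989, 1.502, -1.502]
force: [-1.0, -0.4, -0.3]
width: 0.259
```

>>> arm_command --plan '[[[0,0.001,0],[0,0,0]],[[0,0.001,0],[0,0,0]]]'

```text
clock: 15.65
position: [0.5782, 0.157, 0.0448]
ee_rot: [-0.989, 1.502, -1.502]
force: [0.1, 0.1, -0.2]
width: 0.261
```

>>> arm_command --plan '[[[0,0.001,0],[0,0,0]],[[0,0.001,0],[0,0,0]]]'

```text
clock: 15.85
position: [0.5783, 0.157, 0.044]
ee_rot: [-0.989, 1.502, -1.502]
force: [0.8, -0.2, 1.6]
width: 0.259
```

>>> arm_command --plan '[[[0,0.001,0],[0,0,0]],[[0,0.001,0],[0,0,0]]]'

```text
clock: 16.05
position: [0.5783, 0.157, 0.0429]
ee_rot: [-0.989, 1.502, -1.502]
force: [-0.5, 0.3, 1.6]
width: 0.26
```

>>> arm_command --plan '[[[0,0.001,0],[0,0,0]],[[0,0.001,0],[0,0,0]]]'

```text
clock: 16.25
position: [0.5783, 0.157, 0.0419]
ee_rot: [-0.989, 1.502, -1.502]
force: [0.0, 0.3, 1.3]
width: 0.259
```

```bash
python3 look.py r
```

```text
16.25 [0.5783 0.157  0.0419] [0.05 0.34 1.26] 0.25909818137773327
nut_center [249.6 236.2] 0.68 [0.5792 0.1593 0.04  ]
pocket [255.2 237.8] 0.88 [0.58   0.1523 0.03  ]
```

View pics/r.png

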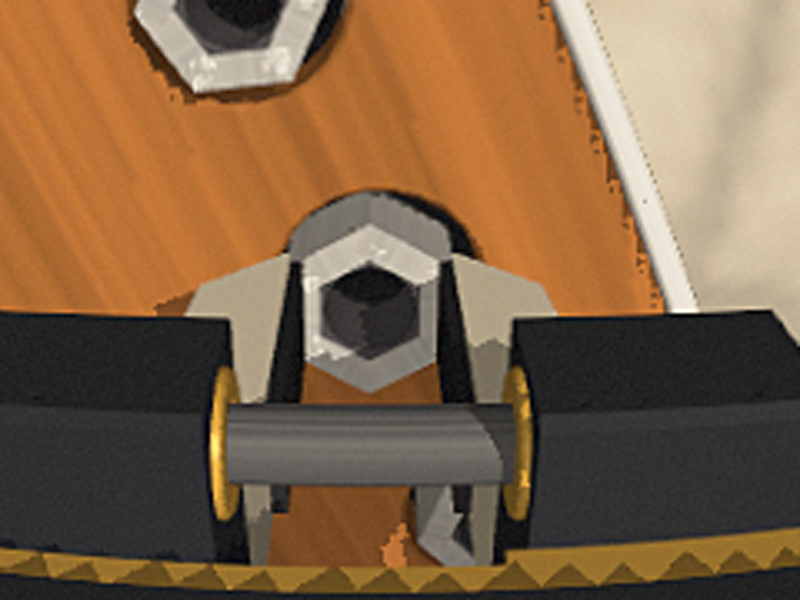

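>>> arm_command --plan '[[[0,0.0005,0],[0,0,0]]]'

```text
clock: 16.55
position: [0.5783, 0.157, 0.0415]
ee_rot: [-0.989, 1.502, -1.502]
force: [-0.3, -0.7, 2.8]
width: 0.254
```

>>> arm_command --plan '[[[0,0.0005,0],[0,0,0]]]'

```text
clock: 16.65
position: [0.5783, 0.157, 0.041]
ee_rot: [-0.989, 1.502, -1.502]
force: [-0.9, -1.1, 3.7]
width: 0.262
```

>>> arm_command --plan '[[[0,0.0005,0],[0,0,0]]]'

```text
clock: 16.75
position: [0.5783, 0.157, 0.0404]
ee_rot: [-0.989, 1.502, -1.502]
force: [0.0, -0.6, 2.0]
width: 0.256
```

>>> arm_command --plan '[[[0,0.0005,0],[0,0,0]]]'

```text
clock: 16.85
position: [0.5783, 0.157, 0.0399]
ee_rot: [-0.989, 1.502, -1.502]
force: [0.2, -0.1, 2.4]
width: 0.261
```

>>> arm_command --plan '[[[0,0.0005,0],[0,0,0]]]'

```text
clock: 16.95
position: [0.5783, 0.157, 0.0394]
ee_rot: [-0.989, 1.502, -1.502]
force: [-1.0, 0.3, 3.2]
width: 0.26
```

>>> arm_command --plan '[[[0,0.0005,0],[0,0,0]]]'

```text
clock: 17.05
position: [0.5783, 0.157, 0.0389]
ee_rot: [-0.989, 1.502, -1.502]
force: [-0.4, -0.5, 3.2]
width: 0.258
```

>>> arm_command --plan '[[[0,0.0005,0],[0,0,0]]]'

```text
clock: 17.15
position: [0.5783, 0.157, 0.0384]
ee_rot: [-0.989, 1.502, -1.502]
force: [-1.0, -1.0, 3.6]
width: 0.261
```

>>> arm_command --plan '[[[0,0.0005,0],[0,0,0]]]'

```text
clock: 17.25
position: [0.5783, 0.157, 0.0379]
ee_rot: [-0.989, 1.502, -1.502]
force: [0.3, -0.4, 2.4]
width: 0.261
```

>>> arm_command --plan '[[[0,0.0005,0],[0,0,0]]]'

```text
clock: 17.35
position: [0.5783, 0.157, 0.0374]
ee_rot: [-0.989, 1.502, -1.502]
force: [0.2, -0.1, 3.6]
width: 0.26
```

>>> arm_command --plan '[[[0,0.0005,0],[0,0,0]]]'

```text
clock: 17.45
position: [0.5783, 0.157, 0.0369]
ee_rot: [-0.989, 1.502, -1.502]
force: [-0.8, 0.6, 3.4]
width: 0.261
```

>>> arm_command --plan '[[[0,0.0005,0],[0,0,0]]]'

```text
clock: 17.55
position: [0.5783, 0.157, 0.0364]
ee_rot: [-0.989, 1.502, -1.502]
force: [-0.7, -0.3, 2.9]
width: 0.259
```

>>> arm_command --plan '[[[0,0.0005,0],[0,0,0]]]'

```text
clock: 17.65
position: [0.5783, 0.157, 0.0359]
ee_rot: [-0.989, 1.502, -1.502]
force: [-0.3, 0.3, 3.4]
width: 0.259
```

>>> arm_command --plan '[[[0,0.0005,0],[0,0,0]]]'

```text
clock: 17.75
position: [0.5783, 0.157, 0.0354]
ee_rot: [-0.989, 1.502, -1.502]
force: [-0.3, 0.1, 2.8]
width: 0.26
```

>>> arm_command --plan '[[[0,0.0005,0],[0,0,0]]]'

```text
clock: 17.85
position: [0.5783, 0.157, 0.0349]
ee_rot: [-0.989, 1.502, -1.502]
force: [-0.5, -0.2, 3.3]
width: 0.261
```

>>> arm_command --plan '[[[0,0.0005,0],[0,0,0]]]'

```text
clock: 17.95
position: [0.5783, 0.157, 0.0344]
ee_rot: [-0.989, 1.502, -1.502]
force: [-0.5, -0.6, 3.2]
width: 0.262
```

>>> arm_command --plan '[[[0,0.0005,0],[0,0,0]]]'

```text
clock: 18.05
position: [0.5783, 0.1571, 0.0342]
ee_rot: [-0.989, 1.502, -1.502]
force: [-2.6, -1.4, 11.2]
width: 0.258
```

>>> arm_command --plan '[[[0,0.0005,0],[0,0,0]]]'

```text
clock: 18.15
position: [0.5783, 0.1571, 0.0342]
ee_rot: [-0.989, 1.501, -1.502]
force: [-3.5, -2.2, 16.4]
width: 0.257
```

>>> arm_command --plan '[[[0,0.0005,0],[0,0,0]]]'

```text
clock: 18.25
position: [0.5784, 0.1571, 0.0341]
ee_rot: [-0.988, 1.501, -1.502]
force: [-4.5, -2.4, 21.0]
width: 0.261
```

>>> arm_command --plan '[[[0,-0.0006,0],[0,0,0]],[[0,-0.0006,0],[0,0,0]]]'

```text
clock: 18.45
position: [0.5783, 0.1571, 0.0342]
ee_rot: [-0.988, 1.502, -1.502]
force: [-3.1, -1.1, 10.0]
width: 0.259
```

```bash
python3 look.py u
python3 - <<'E'
from cell import get_image
import cv2
t=get_image("side");cv2.imwrite("pics/u_side.png",cv2.resize(t["color"][220:300,160:260,::-1],(750,600),interpolation=cv2.INTER_CUBIC))
E
```

```text
18.45 [0.5783 0.1571 0.0342] [-3.07 -1.05 10.  ] 0.25913327518045576
nut_center [247.5 234.9] 0.56 [0.58   0.1641 0.04  ]
pocket [254. 242.] 0.58 [0.5797 0.1535 0.03  ]
```

View pics/u.png

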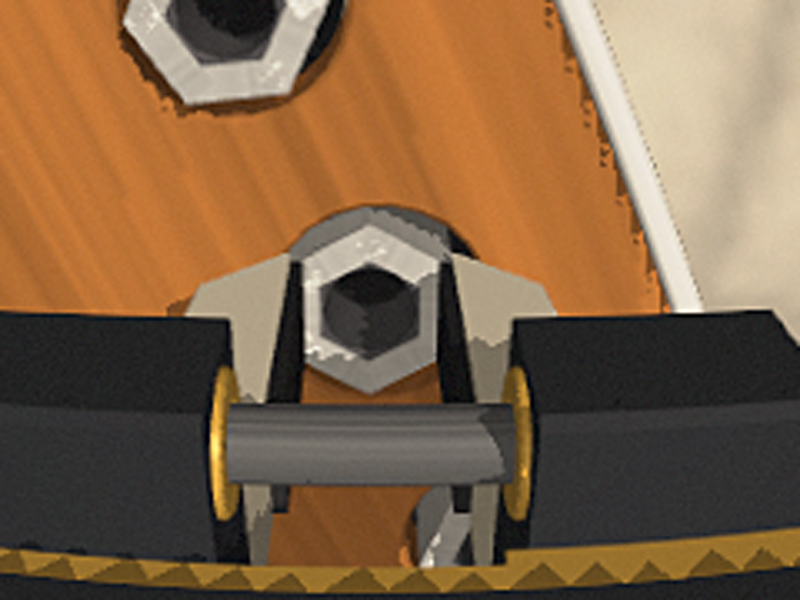

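View pics/u_side.png

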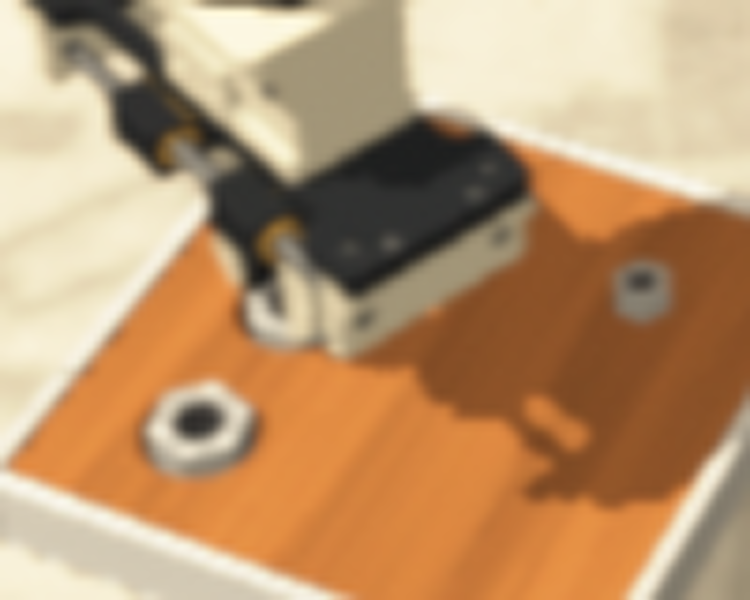

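>>> arm_command --plan '[[[0,0.0003,0],[0,0,0]],[[0,0.0003,0],[0,0,0]],[[0,0.0003,0],[0,0,0]]]'

```text
clock: 19.0
position: [0.5784, 0.1571, 0.0342]
ee_rot: [-0.988, 1.501, -1.502]
force: [-3.5, -0.8, 13.2]
width: 0.261
```

>>> arm_command --plan '[[[0,0.00015,0],[0,0,0]],[[0,0.00015,0],[0,0,0]],[[0,0.00015,0],[0,0,0]],[[0,0.00015,0],[0,0,0]],[[0,0.00015,0],[0,0,0]]]'

```text
clock: 19.5
position: [0.5784, 0.1571, 0.0342]
ee_rot: [-0.988, 1.501, -1.502]
force: [-3.9, -1.4, 14.9]
width: 0.259
```

>>> arm_command --plan '[[[0,0,0],[0,0,0]],[[0,0,0],[0,0,0]],[[0,0,0],[0,0,0]],[[0,0,0],[0,0,0]],[[0,0,0],[0,0,0]]]'

```text
clock: 20.0
position: [0.5784, 0.1571, 0.0342]
ee_rot: [-0.988, 1.501, -1.502]
force: [-4.2, -2.2, 15.1]
width: 0.261
```

>>> arm_command --plan '[[[0,0,0],[0,0,0]],[[0,0,0],[0,0,0]],[[0,0,0],[0,0,0]],[[0,0,0],[0,0,0]],[[0,0,0],[0,0,0]]]'

```text
clock: 20.5
position: [0.5783, 0.157, 0.0342]
ee_rot: [-0.988, 1.501, -1.502]
force: [-4.4, -0.8, 15.9]
width: 0.262
```

Held at about 15 N for 1.5 s. Now lift straight off and check.

>>> arm_command --plan '[[[0,-0.002,0],[0,0,0]],[[0,-0.008,0],[0,0,0]],[[0,-0.03,0],[0,0,0]],[[0,-0.07,0],[0,0,0]],[[0,-0.11,0],[0,0,0]]]'

```text
clock: 21.0
position: [0.5775, 0.1568, 0.1437]
ee_rot: [-0.991, 1.503, -1.501]
force: [0.7, -0.2, -0.4]
width: 0.26
```

>>> arm_command --plan '[[[0.04,-0.01,0],[0,0,0]],[[0.08,-0.02,0],[0,0,0]],[[0.12,-0.03,0],[0,0,0]],[[0.12,-0.03,0],[0,0,0]]]'

```text
clock: 21.4
position: [0.5297, 0.0407, 0.1738]
ee_rot: [-0.987, 1.505, -1.51]
force: [1.0, -0.2, 0.6]
width: 0.26
```

Run:
```python
from h import *
from cell import observe,get_image,place_of
t=get_image("side");s=observe();print(s["clock"],s["position"],s["force"])
cv2.imwrite("pics/v_side.png",cv2.resize(t["color"][220:310,150:270,::-1],(800,600),interpolation=cv2.INTER_CUBIC))
w=get_image("wrist");cv2.imwrite("pics/v_wrist.png",w["color"][:,:,::-1])
```

```text
21.45 [0.53045729 0.04366228 0.17365237] [0.53532222 1.66844232 0.59817594]
```

View pics/v_side.png

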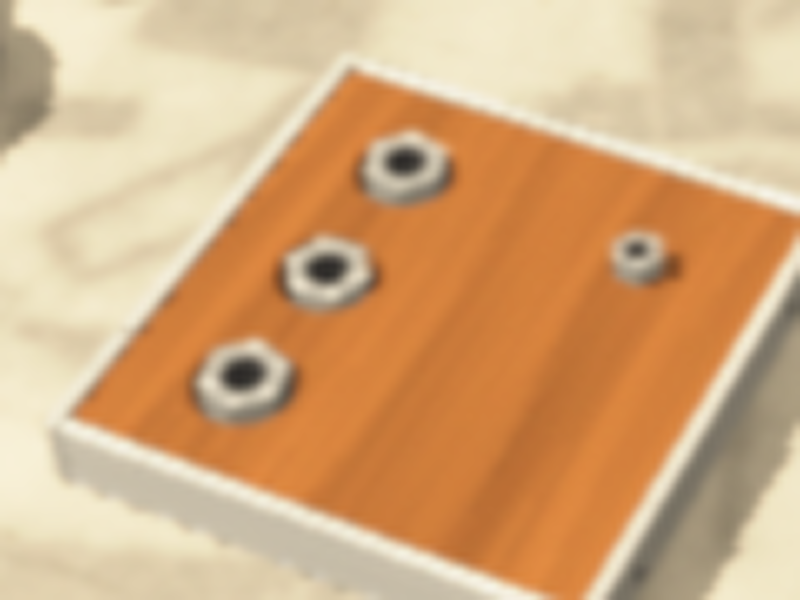

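View pics/v_wrist.png

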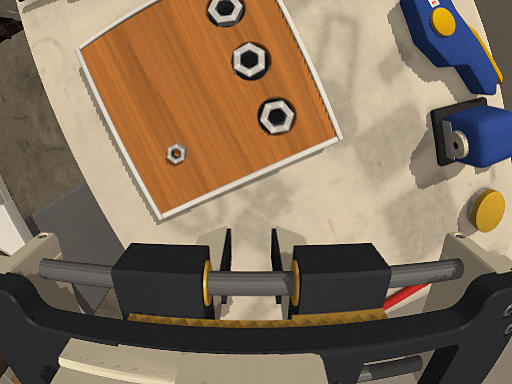

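```bash
python3 -c "
from cell import sign_off,observe
print(observe()['clock'],sign_off())"
```

```text
the job is handed in; nothing more can be done
21.5 None
```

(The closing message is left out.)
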